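# Hold a specimen block square in the stage corner

## Task

Pick up the long aluminium specimen block from the bench, set it down flat on the narrow raised bed of the loading stage, and press it square into the corner: its long side against the two-pronged sprung side stop and its short end against the sprung end stop, pushing both stops at least halfway in at the same time. The stops spring back, so do not let go: finish while still holding the block there, flat on the bed, with both stops pushed in. Leave the other things on the bench where they are.

Things in the scene. Friction and masses are not known exactly. Their poses are not given: they have to be found in the camera images.
- block: The long specimen block to load: plain aluminium bar 36 x 90 x 40 mm (its x, y, z) with a dark polished inlay on top, lying flat on the bench, 0.25 to 0.5 kg. Origin at its centre (20 mm above its underside); y runs along its length, z up. Either end may meet the end stop.
- stage: Loading stage fixed to the bench. Origin on the bench under the centre of the bed, z up. Base plate 190 x 200 x 12 mm. The bed is a flat steel plinth, top 60 mm above the bench, x -25 to +25 mm, y -80 to +70 mm. The side stop is at its +x side (pushes to -x), the end stop at its +y end (pushes to -y); the -x and -y sides are open.
- corner (a point): Where the block's centre is when it stands on the bed, its length along the stage's y, and just touches both stops at rest: x -8, y -4, z 80 mm in the stage frame (20 mm above the bed). Fixed to the stage, with the stage's axes. Moving the block on from here to +x and +y presses the stops in.
- side_face (a point): Side stop's moving fork, black plastic, face to -x, at rest at x = 10 mm of the stage. Point in the plane of its face midway between two prongs, each 14 mm wide, centred at y = -37 and 37 mm; the 60 mm gap between them, 43 mm deep, takes a finger. It lies 3 to 25 mm above the bed. Behind it a grey spring housing, 86 mm above the bench: x 86 to 110, y -55 to 55 mm.
- end_face (a point): End stop's moving pad, black plastic, 24 mm wide, 3 to 25 mm above the bed, facing -y. Point in the middle of its contact face, at rest at x = -4, y = 41 mm of the stage. Behind it a grey spring housing, 86 mm above the bench: y 85 to 107, x -25 to 25 mm.
- side_stop (a joint): How far the side stop is pushed in along the stage's +x, in m: 0 at rest, 0.008 fully in (rigid beyond), halfway is 0.004. Spring 1 N per mm, no preload.
- end_stop (a joint): How far the end stop is pushed in along the stage's +y, in m: 0 at rest, 0.008 fully in (rigid beyond), halfway is 0.004. Spring 1 N per mm, no preload.
- short_block: Bystander: a shorter block of the same make, 36 x 50 x 40 mm. Origin at its centre. Not to be moved.
- puck: Bystander: round black resin mount, 40 mm across, 25 mm high; origin under its centre. Not to be moved.
- dish: Bystander: flat closed glass dish, 90 mm across, 14 mm high; origin under its centre. Not to be moved.
- slide_box: Bystander: white plastic slide box 75 x 100 x 32 mm; origin under its centre. Not to be moved.
- mouse: Bystander: black computer mouse 100 x 58 x 32 mm; origin under its centre. Not to be moved.

How it is judged (in metres and radians):
On the way, in this order (a step that is already met when the one before it is completed fails the run):
1. the long block is lifted clear of the bench in the fingers (height (world z) of block above 0.085 m and contact force between the fingers and block above 0.5 N), for 0.1 s.
2. the long block is down flat on the bed of the stage (z of block in the frame of stage between 0.076 and 0.0835 m and angle between block's own z axis and vertical below 0.08 rad and contact force between block and stage above 0.3 N and x of block in the frame of stage between -0.024 and 0.01 m and y of block in the frame of stage between -0.06 and 0.015 m), for 0.1 s.
At the end, for the whole second after the job is handed in: The block lies on the bed (its height within about 4 mm, level within 4.5 degrees) and square to the stage within 5 degrees; it pushes the side stop and the end stop in by more than 4 mm (of 8) each, with more than 2 N on each; the fingers are still on the block (more than 1 N) and it is still (z of block in the frame of stage between 0.076 and 0.0835 m and angle between block's own z axis and vertical below 0.08 rad and value of joint each of side_stop, end_stop above 0.004 m and contact force between block and side_stop above 2 N and contact force between block and end_stop above 2 N and contact force between the fingers and block above 1 N and angle between the x axis of block and the x axis of stage, either way round below 0.09 rad and x of block in the frame of stage above -0.008 m and y of block in the frame of stage above -0.004 m and linear speed of block below 0.01 m/s); the arm keeps its last pose, push and grip.
It fails at once if the short specimen block is moved by more than 30 mm (distance of short_block from where it was at the start of the episode above 0.03 m).
It fails at once if the round mount is moved by more than 30 mm (distance of puck from where it was at the start of the episode above 0.03 m).
It fails at once if the glass dish is moved by more than 30 mm (distance of dish from where it was at the start of the episode above 0.03 m).
It fails at once if the slide box is moved by more than 30 mm (distance of slide_box from where it was at the start of the episode above 0.03 m).
It fails at once if the mouse is moved by more than 30 mm (distance of mouse from where it was at the start of the episode above 0.03 m).
It also fails if it takes over 50 s, if anything falls off the work surface, if the arm or the gripper's body presses on something with over 40 N, if the wrist force passes 120 N, or if a joint passes its speed limit or range.

## Robot

A 6-joint arm with a two-finger parallel gripper is mounted at the origin on the work surface. World frame = base frame: x ahead of the robot, y to its left, z up, the work surface at z = 0. Lengths are in mm, angles in degrees, forces in N, time in s.
With the tool pointing down it reaches from about 275 to 875 mm from the base axis. Payload 12.5 kg.
Tool frame: the origin (TCP) lies on the mounting face of the last link; the fingertips stand 173 mm ahead of it and the grasp point (between the pads) lies 155 mm ahead of it; z points along the fingers, y is the line along which they close (so a half turn about z gives the same grasp; the last joint's range is limited). The gripper opens to 85 mm and grips with 20 to 120 N. Pads are 22 mm wide; open, the fingers measure 114 mm over their backs; the gripper's body (76 mm by 85 mm) begins 54 mm behind the grasp point. The pads swing forward as they close: fully open they stand 13 mm farther back than shut.
Start: joints at [-78.988, 20.094, 94.641, -0, 65.266, -4.847], TCP at [150.324, -529.045, 404.69] pointing down, gripper open.
Joint ranges: [-157.81, 157.81], [-45, 120.19], [0.68, 151.7], [-89.99, 269.99], [4.06, 180], [-164.3, 164.3]. Speed limits (degrees/s): [127.2, 127.2, 159.86, 180, 180, 180].

## Interface

Orientations are given as [roll, pitch, yaw] about the fixed x, y, z axes, in that order (R = Rz(yaw) Ry(pitch) Rx(roll)).
In Python, from station import robot gives the robot as it stands.
- The arm moves only by the tool servo_tool, never from a script. Its argument "rows" is a list that holds one entry, the list of rows, each a list of 5 numbers: the finger opening in mm, from 0 to 85.4, then the shift along the tool's x, y, z in mm, then the turn about the tool's z in rad. A call has 1 to 10 rows; each row shifts and turns the commanded pose from where the row before left it, along the tool's axes as they then stand; what a row does not reach is not made up. A row lasts 1/10 s, in which the tool goes at most 50 mm and 8.59 degrees, less where a joint would pass 70% of its speed; a pose out of reach is approached as far as the arm can. A call is refused whole if a number of a shift passes 50 or a number of a turn 0.15, either way. A call with a gripper value outside its range is refused whole. The fingers move at their own pace and stop on an object; the grip force is fixed at half the most. Time passes only in rows, so rows that do not move let the fingers close. It gives the time, the measured TCP pose, the force, the opening and the grip force at its end, in the units of the state.
- robot.get_obs(): the state, without advancing time (a new reading comes with each control period).
- robot.read_camera(name): name is "scene" or "top"; returns a dict with "img" (400x640x3 uint8, blue, green, red), "z_map" (400x640 float32, mm along the optical axis (not along the pixel's ray), 0 where there is no reading), "camera_matrix" (3x3 intrinsics, pixels), "position" and "orientation" of the camera in the world. Camera axes: x right, y down, z forward; pixel columns grow to the right and rows downward; lengths in mm; the calibration is good to about 2 mm. A picture is of the moment at which its call begins.
- robot.job_done(): hands the job in; it is judged then, once.
Trained networks look in a picture, given as the dict that the camera call returned (one of the last four; its "shot" number tells which), for a name from the list of things; names that differ only in an ending like _2 or _b are one class to them, and where a whole thing is asked for, a point or a joint stands for the part that bears it (a point fixed in the world has none). Each returns a list of dicts, best first, with "score" (0 to 1); they miss things now and then, are a little off and sometimes report something else, mostly with a low value. They report only what shows in the picture. A call takes as long as a camera call.
- robot.boxes_of(query, picture): "point" ([column, row] in pixels, amid what is visible of it).
- robot.cut_out(query, picture): "region" (400x640 bool, what is visible of it) and "point" ([column, row] in pixels, amid what is visible of it).
The state is a dict: "time_s": time; "joint_pos": joint angles; "qvel": joint speeds; "joint_efforts": joint torques, N m; "tool_pos": TCP position; "tcp_rot": TCP orientation; "ft_force": force on the tool from outside, world axes, zero at the start; "ft_torque": the same for the moment, N m; "gripper_width": opening from 0.0 (shut) to 1.0 (fully open); "grasp_force": force on a finger pad.
Only numpy, scipy, OpenCV 4.12 (cv2) and the standard library are available. Lean on these libraries where they do the work, as an engineer would, in place of code of your own. Each camera call takes 0.05 s, during which the arm holds its last target. There are 200 camera calls.

## Working session

There is one attempt and no reset: what is moved stays moved. The work goes in short steps, Python scripts to look and compute and a tool call to move; the robot and the scene stay as the last step left them, time stands still between calls to the robot, and variables do not carry over. Pictures are saved under pics/ and viewed, at most 10 in all, crops included, and the job is handed in when it is done.

Besides the shell and the picture viewer there is one more tool, called as name(argument=value, ...) on one line, values as JSON. servo_tool: Moves the arm, as the interface text tells. Its arguments: {"type":"object","properties":{"rows":{"type":"array"}},"required":["rows"]}

```bash
mkdir -p pics; cat > h.py <<'E'
import numpy as np, cv2
from scipy.spatial.transform import Rotation as R
from station import robot
def cloud(p):
    K=np.array(p["camera_matrix"]);z=p["z_map"].astype(float)
    v,u=np.mgrid[:400,:640]
    P=np.stack([(u-K[0,2])/K[0,0]*z,(v-K[1,2])/K[1,1]*z,z],-1)
    o=np.array(p["orientation"],float)
    M=o if o.shape==(3,3) else R.from_euler('xyz',o,degrees=True).as_matrix()
    W=P@M.T+np.array(p["position"]); W[z==0]=np.nan
    return W
E
python3 - <<'E'
from h import *
print(robot.get_obs())
for n in ("top","scene"):
    p=robot.read_camera(n);cv2.imwrite(f"pics/{n}0.png",p["img"])
    print(n,p["position"],p["orientation"],p["camera_matrix"])
    W=cloud(p)
    for q in ("block","short_block","stage","side_face","end_face"):
        for r in robot.cut_out(q,p)[:2]:
            m=r["region"];w=W[m];w=w[~np.isnan(w[:,0])]
            print(q,round(r["score"],2),r["point"],m.sum(),np.round(np.median(w,0)) if len(w) else None, np.round(np.percentile(w,[2,98],axis=0)).tolist() if len(w) else None)
E
```

```text
{'time_s': 0.0, 'joint_pos': array([-7.89877624e+01,  2.01258655e+01,  9.46775297e+01, -7.04668907e-04,
        6.52667467e+01, -4.84603606e+00]), 'qvel': array([ 0.00786239,  0.00279291, -0.01961075, -0.02746434,  0.02800408,
        0.06609658]), 'joint_efforts': array([ 2.24012190e-03, -5.06088209e+01, -2.91404325e+01,  5.11028873e-05,
        4.39936412e-03,  3.03216984e-05]), 'tool_pos': array([ 150.30190977, -528.92915095,  404.13984684]), 'tcp_rot': array([-1.79930055e+02, -5.28810429e-03,  1.58585656e+01]), 'ft_force': array([-0.5621261 ,  0.26903719,  0.53905333]), 'ft_torque': array([ 0.05677321,  0.02091487, -0.01113248]), 'grasp_force': 0.0, 'gripper_width': 1.000207347810693}
top [3.93772971e+02 4.73969347e-02 1.51541594e+03] [-1.74417484e+02  4.85286102e-02 -8.84158249e+01] [[469.38019644   0.         318.94382536]
 [  0.         469.38019644 202.88609947]
 [  0.           0.           1.        ]]
block 0.86 [357.3, 221.9] 345 [ 475. -103.   39.] [[445.0, -145.0, -1.0], [506.0, -60.0, 46.0]]
stage 0.68 [243.9, 207.3] 3731 [513. 231.  16.] [[427.0, 138.0, 5.0], [604.0, 
[... 300 characters left out ...]

scene [1393.03202431 -676.26876462  906.13559573] [-127.24371147    1.05654677   50.52449563] [[520.83911085   0.         321.52509838]
 [  0.         520.83911085 202.75206677]
 [  0.           0.           1.        ]]
block 0.86 [276.6, 224.2] 657 [ 484. -111.   36.] [[413.0, -148.0, 1.0], [509.0, -43.0, 44.0]]
short_block 0.58 [233.7, 267.6] 448 [ 553. -277.   36.] [[526.0, -301.0, 3.0], [566.0, -253.0, 44.0]]
stage 0.87 [377.6, 185.9] 3361 [549. 195.  48.] [[430.0, 131.0, 3.0], [614.0, 324.0, 88.0]]
side_face 0.73 [383.2, 172.3] 400 [546. 213.  81.] [[501.0, 177.0, 65.0], [561.0, 264.0, 89.0]]
end_face 0.42 [380.8, 157.4] 49 [493. 270.  82.] [[479.0, 264.0, 70.0], [503.0, 305.0, 89.0]]
```

```bash
python3 - <<'E'
from h import *
a=cv2.imread("pics/top0.png");b=cv2.imread("pics/scene0.png")
c=np.vstack([cv2.resize(a[130:290,180:500],(800,400)),cv2.resize(b[100:180+100,200:560],(800,400))[:200]*0]) [:400]
cv2.imwrite("pics/t1.png",c)
cv2.imwrite("pics/s1.png",cv2.resize(b[110:310,190:490],(800,533)))
E
```

```text
(no output)
```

View pics/t1.png

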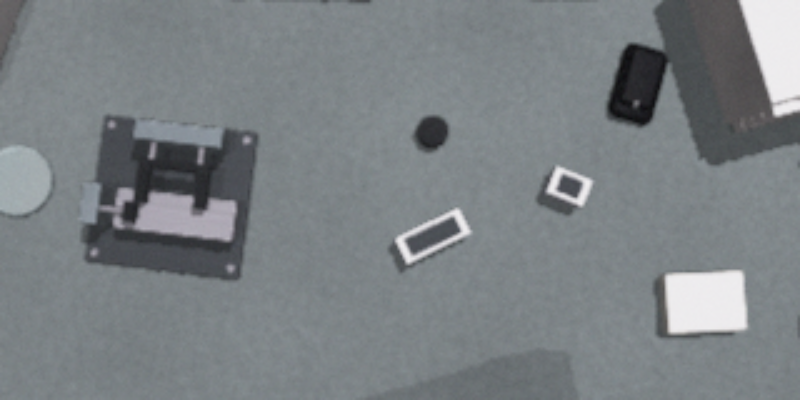

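View pics/s1.png

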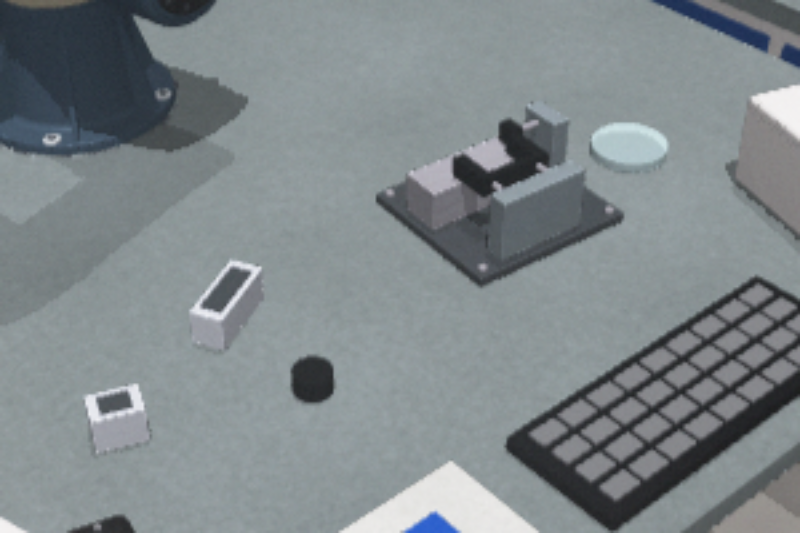

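The top view shows the stage at crop (170,195), with its +x up and +y to the left. The long block is at (432,237), and the short block (568,187) and puck (432,132) are clear of it. Next I'll fit the poses.

```bash
cat > fit.py <<'E'
from h import *
def rect(P):
    (c,s,a)=cv2.minAreaRect(P.astype(np.float32)); return np.round(c,1),np.round(s,1),round(a,1)
def pca(P):
    c=P.mean(0);w,v=np.linalg.eigh(np.cov((P-c).T));d=v[:,1];return np.round(c,1),round(np.degrees(np.arctan2(d[1],d[0]))%180,1)
E
python3 - <<'E'
from fit import *
for n in ("top","scene"):
    p=robot.read_camera(n);W=cloud(p);K=cv2.dilate
    print(n,"table z",np.round(np.nanmedian(W[...,2][(W[...,0]>300)&(W[...,0]<420)&(abs(W[...,1])<60)]),1))
    m=(W[...,0]>400)&(W[...,0]<550)&(W[...,1]>-180)&(W[...,1]<-30)&(W[...,2]>32)&(W[...,2]<55)
    r=robot.cut_out("block",p)[0]["region"]
    Q=W[m&(cv2.dilate(r.astype(np.uint8),np.ones((3,3)))>0)]
    print("block",len(Q),np.median(Q[:,2]),rect(Q[:,:2]),pca(Q[:,:2]))
    S=(W[...,0]>380)&(W[...,0]<650)&(W[...,1]>100)&(W[...,1]<350)
    for lo,hi in ((7,20),(54,66),(80,95)):
        q=S&(W[...,2]>lo)&(W[...,2]<hi)
        nn,l,st,cc=cv2.connectedComponentsWithStats(q.astype(np.uint8))
        for i in range(1,nn):
            if st[i,4]>25:
                P=W[l==i];print(lo,st[i,4],np.round(np.median(P[:,2]),1),rect(P[:,:2]),pca(P[:,:2]))
E
```

```text
top table z -0.6
block 322 39.66829532938391 (array([ 475.4, -101.1]), array([35.2, 89.6]), 27.9) (array([ 475.6, -101. ]), np.float64(117.4))
7 400 11.8 (array([562.4, 302.6]), array([ 65.3, 113.4]), 78.2) (array([569.3, 303.8]), np.float64(179.7))
7 1262 11.9 (array([518.6, 232.6]), array([202.5, 189.8]), 84.8) (array([483.3, 211.3]), np.float64(126.7))
7 75 11.7 (array([571.9, 228.5]), array([52.9, 16.2]), 83.9) (array([571.9, 229.9]), np.float64(83.9))
7 149 11.7 (array([536.7, 232.9]), array([58.5, 29.3]), 85.4) (array([536.8, 233.3]), np.float64(84.1))
54 38 59.5 (array([511. , 284.6]), array([22.3, 19.7]), 0.5) (array([512.9, 285.4]), np.float64(134.0))
54 591 59.5 (array([492.5, 221.3]), array([149.4,  50. ]), 84.8) (array([489.3, 211.3]), np.float64(88.4))
80 268 85.5 (array([590.2, 217.3]), array([109.3,  25.2]), 85.5) (array([590.2, 217. ]), np.float64(85.1))
80 245 84.8 (array([518.7, 230.1]), array([100.4,  80.1]), 85.1) (array([529.1, 228.4]), np.float64(102.5))
80 117 85.3 (array([501.3, 321.7]), array([22.8, 48.4]), 84.5) (array([500.9, 321.1]), np.float64(173.5))
scene table z 1.3
block 358 40.935021565011084 (array([ 474.6, -102.5]), array([39.6, 96.9]), 28.0) (array([ 478.3, -104.9]), np.float64(117.2))
7 980 12.9 (array([516.8, 231.8]), array([203.6, 198.3]), 85.3) (array([553.8, 192. ]), np.float64(49.6))
54 46 59.5 (array([509. , 312.4]), array([45. , 24.3]), 27.7) (array([512. , 313.4]), np.float64(16.8))
54 351 60.9 (array([494.1, 207.6]), array([130.7,  62.8]), 84.3) (array([488.8, 198.8]), np.float64(89.6))
54 114 59.7 (array([599.7, 213.8]), array([110.5,  23.5]), 73.6) (array([597.7, 206.5]), np.float64(81.6))
80 97 86.2 (array([502.2, 317.1]), array([31.8, 48.3]), 78.1) (array([502.6, 317.7]), np.float64(177.7))
80 521 85.6 (array([538.6, 222.3]), array([114.2, 133.1]), 83.9) (array([560.5, 220.4]), np.float64(135.1))
```

servo_tool(rows=[[[85,31,-23,0,0],[85,31,-23,0,0],[85,31,-23,0,0],[85,31,-23,0,0],[85,31,-23,0,0],[85,31,-23,0,0],[85,31,-23,0,0],[85,31,-23,0,0],[85,31,-23,0,0],[85,31,-23,0,0]]])

```text
time_s: 1.8
tool_pos: [386.4, -221.7, 404.9]
tcp_rot: [180.0, -0.0, 15.9]
ft_force: [0.7, -0.9, 0.1]
gripper_width: 0.997
grasp_force: 0.0
```

servo_tool(rows=[[[85,30,-23,0,0],[85,30,-23,0,0],[85,30,-23,0,0],[85,30,-23,0,0],[85,0,0,0,-0.14],[85,0,0,0,-0.14],[85,0,0,0,-0.14],[85,0,0,0,-0.14],[85,0,0,0,-0.14],[85,0,0,0,-0.14]]])

```text
time_s: 2.8
tool_pos: [476.0, -101.8, 404.7]
tcp_rot: [180.0, -0.0, 64.3]
ft_force: [-0.6, -0.1, -0.8]
gripper_width: 0.997
grasp_force: 0.0
```

servo_tool(rows=[[[85,0,0,10,-0.14],[85,0,0,20,-0.14],[85,0,0,20,-0.14],[85,0,0,20,-0.14],[85,0,0,20,-0.14],[85,0,0,20,-0.14],[85,0,0,10,-0.09],[85,0,0,0,0],[85,0,0,0,0]]])

```text
time_s: 3.7
tool_pos: [476.1, -101.8, 285.0]
tcp_rot: [180.0, 0.0, 117.1]
ft_force: [-0.1, -0.1, -0.9]
gripper_width: 0.993
grasp_force: 0.0
```

servo_tool(rows=[[[85,0,0,25,0],[85,0,0,25,0],[85,0,0,25,0],[85,0,0,15,0],[85,0,0,10,0],[85,0,0,5,0],[85,0,0,0,0],[20,0,0,0,0],[20,0,0,0,0],[20,0,0,0,0]]])

```text
time_s: 4.7
tool_pos: [476.1, -101.8, 180.2]
tcp_rot: [180.0, 0.0, 117.3]
ft_force: [0.4, 0.0, -1.1]
gripper_width: 0.506
grasp_force: 0.0
```

servo_tool(rows=[[[20,0,0,0,0],[20,0,0,0,0],[20,0,0,0,0],[20,0,0,0,0],[20,0,0,0,0]]])

```text
time_s: 5.2
tool_pos: [476.1, -101.9, 180.3]
tcp_rot: [180.0, 0.0, 117.3]
ft_force: [-2.3, -0.0, 6.2]
gripper_width: 0.413
grasp_force: 61.0
```

servo_tool(rows=[[[20,0,0,-10,0],[20,0,0,-20,0],[20,0,0,-25,0],[20,0,0,-25,0],[20,0,0,-20,0.1],[20,0,0,-20,0.12],[20,0,0,-10,0.12],[20,0,0,0,0.12],[20,0,0,0,0.104],[20,0,0,0,0]]])

```text
time_s: 6.2
tool_pos: [475.7, -101.7, 310.1]
tcp_rot: [-180.0, -0.0, 84.9]
ft_force: [0.4, 0.6, -3.9]
gripper_width: 0.413
grasp_force: 60.6
```

servo_tool(rows=[[[20,15,0,0,0],[20,30,-3,0,0],[20,35,-3,0,0],[20,40,-4,0,0],[20,40,-4,0,0],[20,40,-4,0,0],[20,40,-4,0,0],[20,30,-3,0,0],[20,20,-1,0,0],[20,0,0,0,0]]])

```text
time_s: 7.2
tool_pos: [475.2, 191.3, 309.8]
tcp_rot: [-180.0, -0.0, 85.3]
ft_force: [1.0, -0.1, -3.8]
gripper_width: 0.412
grasp_force: 60.6
```

```bash
python3 - <<'E'
from fit import *
o=robot.get_obs();print(o["tool_pos"],o["tcp_rot"],o["ft_force"],o["ft_torque"],o["grasp_force"])
p=robot.read_camera("scene");cv2.imwrite("pics/s2.png",cv2.resize(p["img"][80:230,270:470],(800,600)))
W=cloud(p);r=robot.cut_out("block",p)
for x in r[:2]:
    Q=W[x["region"]];Q=Q[~np.isnan(Q[:,0])];print(x["score"],x["point"],len(Q),np.percentile(Q,[2,50,98],axis=0).round(0).tolist())
E
```

```text
[475.22488353 191.29840196 309.78897344] [-1.79997803e+02 -1.62242025e-02  8.52848625e+01] [ 1.03223921 -0.13552367 -3.82078397] [0.00545412 0.06836624 0.00974498] 60.59957027435303
0.67 [354.1, 147.6] 413 [[243.0, 145.0, 1.0], [484.0, 166.0, 156.0], [497.0, 333.0, 173.0]]
```

View pics/s2.png

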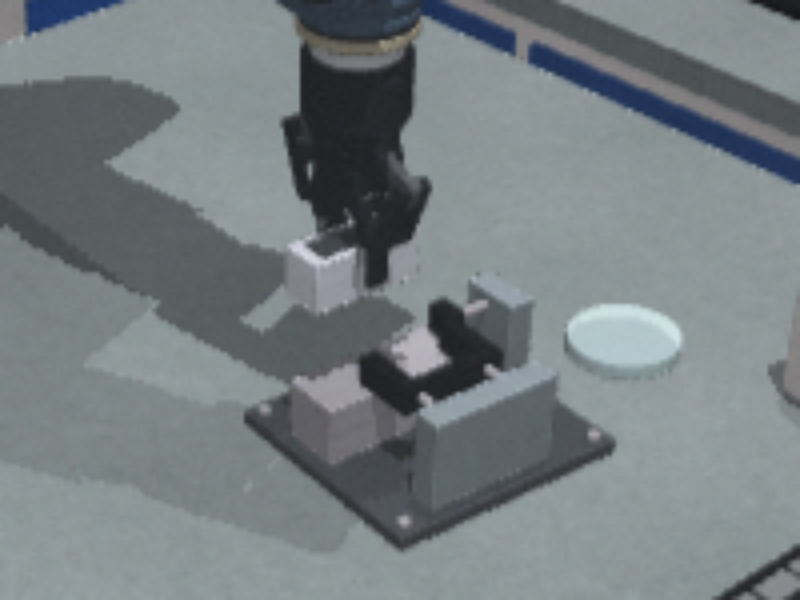

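The block hangs level in the fingers at crop (350,270), on the -y side of the bed and above it. I'll shift +24 mm in y so that the finger comes down between the prongs, then lower it.

servo_tool(rows=[[[20,10,0,0,0],[20,10,0,0,0],[20,4,0,0,0],[20,0,0,15,0],[20,0,0,20,0],[20,0,0,15,0],[20,0,0,8,0],[20,0,0,5,0],[20,0,0,2,0],[20,0,0,0,0]]])

```text
time_s: 8.3
tool_pos: [477.8, 213.3, 245.0]
tcp_rot: [180.0, -0.0, 85.0]
ft_force: [-1.0, 0.4, -3.7]
gripper_width: 0.412
grasp_force: 60.7
```

servo_tool(rows=[[[20,0,0,1,0],[20,0,0,1,0],[20,0,0,1,0],[20,0,0,0,0]]])

```text
time_s: 8.7
tool_pos: [477.6, 213.3, 241.7]
tcp_rot: [-180.0, -0.0, 85.0]
ft_force: [0.3, -0.1, -4.5]
gripper_width: 0.41
grasp_force: 60.7
```

servo_tool(rows=[[[20,0,0,0.7,0],[20,0,0,0.7,0],[20,0,0,0,0],[20,0,0,0,0]]])

```text
time_s: 9.1
tool_pos: [477.7, 213.3, 240.3]
tcp_rot: [180.0, -0.0, 85.0]
ft_force: [-0.6, 0.2, -3.7]
gripper_width: 0.415
grasp_force: 60.8
```

servo_tool(rows=[[[20,0,0,0.5,0],[20,0,0,0,0],[20,0,0,0,0]]])

```text
time_s: 9.4
tool_pos: [477.7, 213.3, 240.3]
tcp_rot: [180.0, -0.0, 85.0]
ft_force: [-3.8, -1.3, 5.0]
gripper_width: 0.413
grasp_force: 61.9
```

servo_tool(rows=[[[20,0,0,0.5,0],[20,0,0,0,0],[20,0,0,0,0]]])

```text
time_s: 9.7
tool_pos: [477.7, 213.3, 240.3]
tcp_rot: [180.0, -0.0, 85.0]
ft_force: [-6.0, -1.5, 11.9]
gripper_width: 0.412
grasp_force: 62.9
```

servo_tool(rows=[[[20,0,0,-0.6,0],[20,2,1,0,0],[20,2,1,0,0],[20,2,1,0,0],[20,2,1,0,0],[20,0,0,0,0],[20,0,0,0,0]]])

```text
time_s: 10.4
tool_pos: [482.5, 220.8, 240.3]
tcp_rot: [180.0, 0.0, 85.0]
ft_force: [-1.9, -2.9, 6.2]
gripper_width: 0.413
grasp_force: 61.8
```

servo_tool(rows=[[[20,0,1,0,0],[20,0,1,0,0],[20,0,1,0,0],[20,0,1,0,0],[20,0,0,0,0],[20,0,0,0,0]]])

```text
time_s: 11.0
tool_pos: [485.4, 220.7, 240.3]
tcp_rot: [-179.8, 0.0, 84.9]
ft_force: [-12.3, 0.2, 13.7]
gripper_width: 0.418
grasp_force: 63.0
```

servo_tool(rows=[[[20,1,0,0,0],[20,1,0,0,0],[20,1,0,0,0],[20,1,0,0,0],[20,0,0,0,0],[20,0,0,0,0]]])

```text
time_s: 11.6
tool_pos: [486.5, 223.8, 240.3]
tcp_rot: [-179.9, 0.1, 85.0]
ft_force: [-6.6, -10.5, 11.8]
gripper_width: 0.413
grasp_force: 62.7
```

servo_tool(rows=[[[20,0,0,-0.5,0],[20,0,0,0,0],[20,0,0,0,0]]])

```text
time_s: 11.9
tool_pos: [486.4, 223.9, 240.3]
tcp_rot: [-179.9, 0.1, 84.9]
ft_force: [-5.5, -8.9, 4.5]
gripper_width: 0.419
grasp_force: 61.6
```

servo_tool(rows=[[[20,1,1,0,0],[20,1,1,0,0],[20,0,0,0,0],[20,0,0,0,0],[20,0,0,0,0]]])

```text
time_s: 12.4
tool_pos: [487.9, 225.4, 240.4]
tcp_rot: [-179.8, 0.2, 85.0]
ft_force: [-10.6, -13.6, 13.2]
gripper_width: 0.41
grasp_force: 62.9
```

servo_tool(rows=[[[20,0,0,-0.5,0],[20,0,0,0,0],[20,0,0,0,0]]])

```text
time_s: 12.7
tool_pos: [487.9, 225.5, 240.4]
tcp_rot: [-179.8, 0.2, 85.0]
ft_force: [-7.6, -9.7, 4.9]
gripper_width: 0.409
grasp_force: 61.6
```

servo_tool(rows=[[[20,0,0,-0.4,0],[20,0,0,0,0],[20,0,0,0,0]]])

```text
time_s: 13.0
tool_pos: [487.9, 225.6, 240.4]
tcp_rot: [-179.8, 0.2, 84.9]
ft_force: [-7.0, -7.4, 1.8]
gripper_width: 0.411
grasp_force: 61.0
```

servo_tool(rows=[[[20,0,0,-0.3,0],[20,0,0,0,0],[20,0,0,0,0]]])

```text
time_s: 13.3
tool_pos: [487.9, 225.6, 240.5]
tcp_rot: [-179.8, 0.2, 84.9]
ft_force: [-5.9, -6.7, -3.6]
gripper_width: 0.41
grasp_force: 60.6
```

servo_tool(rows=[[[20,0,1,0,0],[20,0,0,0,0],[20,0,0,0,0]]])

```text
time_s: 13.6
tool_pos: [488.7, 225.6, 240.5]
tcp_rot: [-179.7, 0.2, 85.0]
ft_force: [-6.3, -7.1, -1.5]
gripper_width: 0.414
grasp_force: 61.0
```

servo_tool(rows=[[[20,0.5,0,0,0],[20,0,0,0,0],[20,0,0,0,0]]])

```text
time_s: 13.9
tool_pos: [488.8, 226.1, 240.5]
tcp_rot: [-179.7, 0.2, 84.9]
ft_force: [-7.7, -7.0, -2.1]
gripper_width: 0.411
grasp_force: 61.0
```

```bash
python3 - <<'E'
from fit import *
F=[]
for i in range(10):
    p=robot.read_camera("scene");F.append(robot.get_obs()["ft_force"])
F=np.array(F);print(F.mean(0),F.std(0))
a=np.radians(-5);x=np.array([np.cos(a),np.sin(a),0]);y=np.array([-x[1],x[0],0])
print("stage fx fy",F.mean(0)@x,F.mean(0)@y)
o=robot.get_obs();d=o["tool_pos"]-[492.9,226.2,0];print("tool in stage",d@x,d@y,o["tool_pos"][2],o["tcp_rot"])
b=cv2.imread("pics/scene0.png")
cv2.imwrite("pics/s3.png",np.vstack([cv2.resize(i[135:210,330:430],(533,400),interpolation=cv2.INTER_CUBIC)[:300+100] for i in (b,p["img"])])[:800][:, :])
c=np.hstack([cv2.resize(i[135:210,335:430],(400,316),interpolation=cv2.INTER_CUBIC) for i in (b,p["img"])]);cv2.imwrite("pics/s3.png",c)
E
```

```text
[-7.14510019 -6.5479547  -1.92423385] [0.58207222 0.358269   0.31462978]
stage fx fy -6.547219068798818 -7.1457742651585585
tool in stage -4.096841433264108 -0.5006412790514838 240.49579056534392 [-1.79716231e+02  1.62167850e-01  8.49465387e+01]
```

View pics/s3.png

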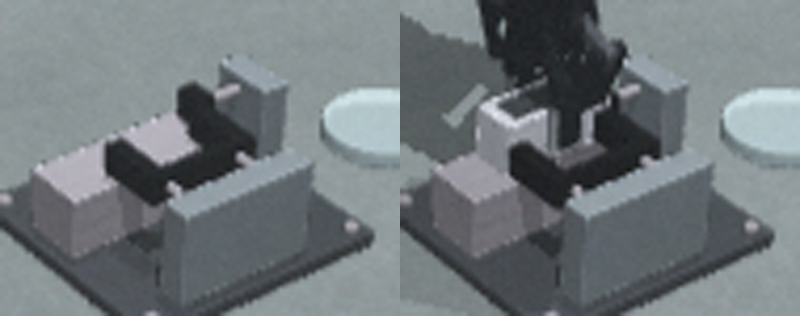

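The block sits flat and square in the corner, with the fork moved towards its housing (near prong edge crop x 105 → 110). Force suggests about 6 to 7 mm of travel and geometry about 4 mm. I'll push a bit further for margin; bottoming out gently does no harm.

servo_tool(rows=[[[20,0.5,0.5,0,0],[20,0.5,0.5,0,0],[20,0,0,0,0],[20,0,0,0,0]]])

```text
time_s: 14.8
tool_pos: [489.5, 226.8, 240.5]
tcp_rot: [-179.6, 0.2, 85.0]
ft_force: [-9.5, -8.6, 1.6]
gripper_width: 0.41
grasp_force: 61.5
```

```bash
cat > chk.py <<'E'
from fit import *
F=[]
for i in range(8):
    p=robot.read_camera("scene");F.append(robot.get_obs()["ft_force"])
F=np.array(F).mean(0)
a=np.radians(-5);x=np.array([np.cos(a),np.sin(a),0]);y=np.array([-x[1],x[0],0])
o=robot.get_obs();d=o["tool_pos"]-[492.9,226.2,0]
print("stage f",F@x,F@y,F[2],"tool in stage",d@x,d@y,o["tool_pos"][2],o["tcp_rot"])
# subpixel shift of fork's near prong + back bar, vs first picture
K=np.array(p["camera_matrix"]);M=R.from_euler('xyz',p["orientation"],degrees=True).as_matrix()
pr=lambda s:(lambda c:(K@c)[:2]/c[2])(M.T@(np.array([492.9,226.2,0])+s[0]*x+s[1]*y+[0,0,s[2]]-p["position"]))
b=cv2.imread("pics/scene0.png",0);g=cv2.cvtColor(p["img"],cv2.COLOR_BGR2GRAY)
j=pr([20,-40,85])-pr([10,-40,85]);print("px per 10mm",j)
u,v=np.round(pr([20,-37,78])).astype(int)
t=b[v-7:v+8,u-9:u+8]
best=[]
for mm in np.arange(0,9,.25):
    s=j*mm/10
    q=cv2.getRectSubPix(g,(17,15),(float(u-1+0.5-.5+s[0]),float(v+s[1]))).astype(float)
    m=t<60
    best.append((np.abs(q-t)[m].mean(),mm))
print(u,v,sorted(best)[:3])
E
python3 chk.py
```

```text
stage f -9.152229032500296 -9.575930903024256 1.4667001096903205 tool in stage -3.4087460658313726 0.27063446286583187 240.4586061393837 [-179.64004442    0.20930703   84.95270429]
px per 10mm [2.17648746 1.57991813]
364 172 [(np.float64(4.206185567010309), np.float64(4.25)), (np.float64(4.22680412371134), np.float64(5.5)), (np.float64(4.247422680412371), np.float64(5.25))]
```

servo_tool(rows=[[[20,0,0,-0.4,0],[20,0.5,0.5,0,0],[20,0.5,0.5,0,0],[20,0.5,0.5,0,0],[20,0,0,-0.2,0],[20,0,0,0,0]]])

```text
time_s: 15.8
tool_pos: [490.9, 228.0, 240.6]
tcp_rot: [-179.6, 0.2, 85.0]
ft_force: [-10.7, -9.3, -2.9]
gripper_width: 0.416
grasp_force: 60.9
```

```bash
python3 chk.py
```

```text
stage f -10.020039648767353 -10.509991401262411 -2.339661199502252 tool in stage -2.196824881645202 1.6223253982887496 240.57835273259883 [-179.56607906    0.24742202   84.95333982]
px per 10mm [2.17648746 1.57991813]
364 172 [(np.float64(4.670103092783505), np.float64(6.5)), (np.float64(4.670103092783505), np.float64(6.75)), (np.float64(4.670103092783505), np.float64(7.0))]
```

```bash
python3 - <<'E'
from h import *
P=[robot.read_camera(n)["img"] for n in("scene","top")]
cv2.imwrite("pics/f.png",np.hstack([cv2.resize(P[0][120:220,330:430],(400,400),interpolation=cv2.INTER_CUBIC),cv2.resize(P[1][165:245,205:285],(400,400),interpolation=cv2.INTER_CUBIC)]))
E
```

```text
(no output)
```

View pics/f.png

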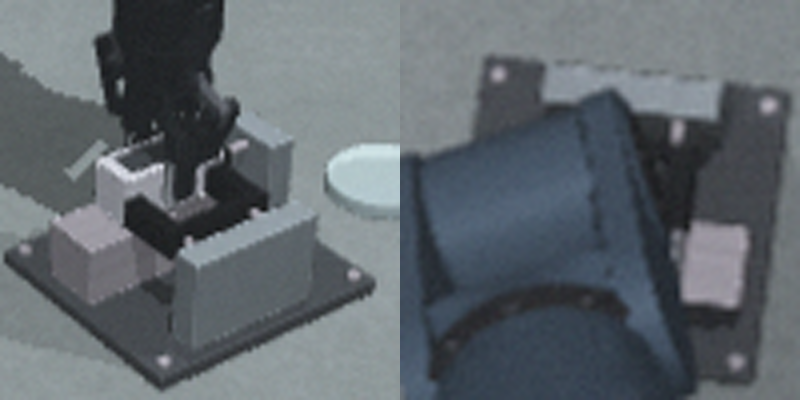

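The left half shows the block flat and square, at about (135,175), hard against the fork at (150,225). The arm hides the block in the top view. I'm handing it in.

```bash
python3 -c "
from station import robot
print(robot.job_done())"
```

```text
the job is handed in; nothing more can be done
None
```

I handed the job in with the block still gripped, flat on the bed and pressed into the corner. Both stops are an estimated 6 mm in, going by arm position and about 10 N measured on each. The hand-in returned no verdict.

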